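# Pull the circuit card from a mixing desk and show it to the inspection camera

### The arm

A 6-joint arm with a two-finger parallel gripper is mounted at the origin on the work surface. World frame = base frame: x ahead of the robot, y to its left, z up, the work surface at z = 0. Lengths are in m, angles in rad, forces in N, time in s.
With the tool pointing down it reaches from about 0.3 to 0.85 m from the base axis. Payload 4.2 kg.
Tool frame: the origin (TCP) lies on the front face of the gripper's body, between the roots of the fingers; the fingertips stand 78 mm ahead of it and the grasp point (between the pads) lies 60 mm ahead of it (arm.pinch_z is the distance from the TCP to the grasp point, in m); z points along the fingers, y is the line along which they close (so a half turn about z gives the same grasp; the last joint's range is limited). The gripper opens to 91 mm and grips with 3 to 60 N. Pads are 32 mm wide; open, the fingers measure 118 mm over their backs; the gripper's body (76 mm by 178 mm) begins 60 mm behind the grasp point.
Start: joints at [1.245, 0.32, 1.565, -0, 1.257, -0.02], TCP at [0.173, 0.548, 0.292] pointing down, gripper open.
Joint ranges: [-3.11, 3.11], [-0.84, 2.01], [0.21, 2.61], [-1.34, 4.49], [0.05, 2.63], [-2.56, 2.56]. Speed limits (rad/s): [2.57, 2.57, 3.14, 3.14, 3.14, 3.14].

### API

Orientations are given as [roll, pitch, yaw] about the fixed x, y, z axes, in that order (R = Rz(yaw) Ry(pitch) Rx(roll)).
In Python, from rig import get_obs, get_image, camera_params, arm gives the robot as it stands.
- The arm moves only by the tool play_rows, never from a script. Its arguments are lists of equal length, an entry for each row: "grip": the closure, from -1 (fully open) to 1 (shut); "xyz": the shift along the tool's x, y, z in mm, a list of three; "turn": the turn, a rotation vector about the tool's x, y, z in degrees, a list of three. In form: {"grip": [grip, ...], "xyz": [[x, y, z], ...], "turn": [[rx, ry, rz], ...]}. A call has 1 to 10 rows; each row shifts and turns the commanded pose from where the row before left it, along the tool's axes as they then stand; what a row does not reach is not made up. A row lasts 1/8 s, in which the tool goes at most 62.5 mm and 10.7 degrees, less where a joint would pass 70% of its speed; a pose out of reach is approached as far as the arm can. A call with a gripper value outside its range is refused whole. The fingers move at their own pace and stop on an object; "grip_force" is the grip in N (left out, the last holds). Time passes only in rows, so rows that do not move let the fingers close. It gives the time, the measured TCP pose, the force, the opening and the grip force at its end, in the units of the state.
- get_obs(): the state, without advancing time (a new reading comes with each control period).
- get_image(name): name is "scene" or "top" or "wrist"; returns the picture (400x640x3 uint8, red, green, blue); there is no depth.
- camera_params(name): a dict with "mtx" (3x3 intrinsics, pixels), "cam_to_world" (4x4, takes a point from camera to world coordinates). Camera axes: x right, y down, z forward; pixel columns grow to the right and rows downward; lengths in m; the calibration is good to about 2 mm. A picture is of the moment at which its call begins: read the wrist's pose just before it. camera_params takes no time and is no camera call; for the wrist camera it gives the pose at the moment of the call.
- arm.close_job(): hands the job in; it is judged then, once.
The state is a dict: "clock": time; "joints": joint angles; "qvel": joint speeds; "joint_efforts": joint torques, N m; "tool_pos": TCP position; "eef_rot": TCP orientation; "ft_force": force on the tool from outside, world axes, zero at the start; "torque": the same for the moment, N m; "gripper_width": finger opening in m; "finger_force": force on a finger pad.
Only numpy, scipy, OpenCV 4.12 (cv2) and the standard library are available. Lean on these libraries where they do the work, as an engineer would, in place of code of your own. Each camera call takes 0.05 s, during which the arm holds its last target. There are 200 camera calls.

### The job

Service the small mixing desk: take the orange-lidded parts pot off its grey service hatch and set it gently back in line and close beside the last pot in the row on the low wooden shelf, then swing the hatch open until it stands upright or further back, and leave it open. Draw the brown circuit card with the black pull rail out of the bay beneath and finish while still holding it (never put it down), steady and upright, about 12 cm in front of the inspection camera's lens, centred on it, with its component side facing the lens squarely. Do not drop the pot or the card, and leave the rest of the bench undisturbed.

Things in the scene. Friction and masses are not known exactly. Their poses are not given: they have to be found in the camera images.
- pot_centre (a point): centre (30 mm above its underside) of the loose parts pot with the orange lid: upright cylinder, 50 mm diameter, 60 mm tall, about 0.12 kg; it starts standing on the closed hatch, behind the bow handle
- row_a_centre (a point): centre (30 mm above its underside) of the blue-lidded pot of the same size, one of three standing in the row on the shelf about 62 mm apart (their order varies); all three are to stay where they are
- row_b_centre (a point): centre (30 mm above its underside) of the green-lidded pot of the same size, one of three standing in the row on the shelf about 62 mm apart (their order varies); all three are to stay where they are
- row_c_centre (a point): centre (30 mm above its underside) of the white-lidded pot of the same size, one of three standing in the row on the shelf about 62 mm apart (their order varies); all three are to stay where they are
- shelf: fixed low bench shelf, board 290 x 90 mm (x by y), its top 60 mm above the origin; origin on the work surface under its centre. The row runs along its x axis, on its centre line (y = 0); the three pots fill the -x part and the free place is at the +x end, about 86 mm from the shelf's centre
- mixer: fixed mixing desk, 270 deep (x) x 324 wide (y) x 126 mm tall, origin under its centre, yaw varies; sloped panel of knobs towards -x, level rear deck 122 mm high (its wooden end cheeks 126). Card bay under the hatch: opening x = -3 to 113 mm, y = -58 to 58 mm. In it the card stands upright in the plane y = 0, centred at x = 55 mm, y = 0, its underside 10 mm above the origin, its two end edges in vertical guides (2 mm play each side, up to z = 86 mm)
- hatch (a joint): hatch angle in rad: 0 closed, 1.57 upright, stop at 1.85; stiff friction hinge, stays where it is left (about 3 N at the handle moves it)
- hatch_hinge (a point): middle of the hinge line, which runs along the mixer's y axis (mixer frame x = 118, y = 0, z = 124 mm); the hatch plate is 128 x 130 x 4 mm and extends from it towards the mixer's -x when closed; its front edge then swings up and back towards the mixer's +x
- hatch_handle (a point): middle of the round grip bar (10 mm diameter, along the mixer's y) of the steel bow handle on top of the hatch; legs 72 mm apart; bar centre 38 mm above the hatch's upper face, 114 mm from the hinge along the plate and 40 mm off the hinge's height when closed; the point moves with the hatch
- card_centre (a point): centre (53 mm above its underside) of the loose plug-in circuit card, 106 mm tall, about 0.14 kg, hidden under the hatch: brown board 100 (x) x 4 (y) x 86 mm (z); black pull rail on its top edge, 60 (x) x 10 (y) x 26 mm (z), middle of the rail 40 mm above this point. Its z axis points up the card, its y axis out of the component side (parts stand out up to 14 mm, all below 13 mm above this point); in the bay its axes are parallel to the mixer's
- camera: fixed inspection camera on a weighted stand: white barrel, black ring with the lens; origin on the work surface under its post; it looks level along its own -x axis; top of the barrel 214 mm high
- lens (a point): front of the camera's lens, 190 mm above the work surface, 50 mm from the camera's origin towards its -x
- screwdriver: loose bystander, leave it alone; screwdriver lying flat; origin on its underside
- speaker: loose bystander, leave it alone; round loudspeaker driver, 100 mm diameter, 32 mm tall; origin under its centre
- reel: loose bystander, leave it alone; blue and silver reel standing on its end, 60 mm diameter, 42 mm tall; origin under its centre
- meter: loose bystander, leave it alone; yellow multimeter lying flat, 150 x 75 x 40 mm; origin under its centre
Not all that is in view belongs to the job. What is shaped like the part that bears pot_centre but pink is not meant.

How it is judged:
By the outcome, as a careful person would: the job done as asked, in the order asked, and still so for the second after the job is handed in, while the arm keeps its last pose, push and grip.
It also fails if it takes over 67 s, if anything falls off the work surface, if the arm or the gripper's body presses on something with over 40 N, if the wrist force passes 120 N, or if a joint passes its speed limit or range.

## Working session

There is one attempt and no reset: what is moved stays moved. The work goes in short steps, Python scripts to look and compute and a tool call to move; the robot and the scene stay as the last step left them, time stands still between calls to the robot, and variables do not carry over. Pictures are saved under pics/ and viewed, at most 10 in all, crops included, and the job is handed in when it is done.

Besides the shell and the picture viewer there is one more tool, called after ">>>" as name(argument=value, ...) on one line, values as JSON. play_rows: Moves the arm, as the interface text tells. Its arguments: {"type":"object","properties":{"grip":{"type":"array"},"xyz":{"type":"array"},"turn":{"type":"array"},"grip_force":{"type":"number"}},"required":["grip","xyz","turn"]}

```bash
ls; mkdir -p pics; cat > h.py <<'E'
import numpy as np, cv2
from rig import get_obs, get_image, camera_params, arm
def save(n,im): cv2.imwrite('pics/'+n+'.png', im[:,:,::-1])
def ray(P,uv):
    K=P['mtx'];T=np.array(P['cam_to_world']);d=T[:3,:3]@np.linalg.inv(K)@np.array([uv[0],uv[1],1.]);return T[:3,3],d/np.linalg.norm(d)
def onz(P,uv,z):
    o,d=ray(P,uv);return o+d*(z-o[2])/d[2]
def tri(P1,a,P2,b):
    o1,d1=ray(P1,a);o2,d2=ray(P2,b)
    A=np.stack([d1,-d2],1);s=np.linalg.lstsq(A,o2-o1,rcond=None)[0]
    p,q=o1+s[0]*d1,o2+s[1]*d2;return (p+q)/2,np.linalg.norm(p-q)
def proj(P,p):
    T=np.linalg.inv(np.array(P['cam_to_world']));c=T[:3,:3]@np.array(p)+T[:3,3];u=P['mtx']@c;return u[:2]/u[2]
def Rm(rpy):
    from scipy.spatial.transform import Rotation as R
    return R.from_euler('xyz',rpy).as_matrix()
E
python3 - <<'E'
from h import *
for n in('scene','top'):
    save(n+'0',get_image(n));P=camera_params(n);print(n,np.round(P['mtx'],1).tolist(),np.round(P['cam_to_world'],3).tolist())
o=get_obs();print(o)
E
```

```text
pics
scene [[368.7, 0.0, 321.0], [0.0, 368.7, 196.1], [0.0, 0.0, 1.0]] [[0.564, 0.532, -0.631, 1.242], [0.826, -0.379, 0.418, -0.452], [-0.016, -0.757, -0.653, 0.924], [0.0, 0.0, 0.0, 1.0]]
top [[415.3, 0.0, 322.2], [0.0, 415.3, 205.1], [0.0, 0.0, 1.0]] [[0.007, -0.99, 0.138, 0.362], [-1.0, -0.011, -0.024, 0.068], [0.025, -0.138, -0.99, 1.203], [0.0, 0.0, 0.0, 1.0]]
{'clock': 0.1, 'joints': array([ 1.24498390e+00,  3.20222435e-01,  1.56557889e+00,  2.26448090e-06,
        1.25741198e+00, -1.99967702e-02]), 'qvel': array([ 0.00030769, -0.00264823, -0.00373154,  0.00018451,  0.00128403,
        0.00042385]), 'joint_efforts': array([-2.86293534e-04, -4.13327157e+01, -2.32515407e+01,  7.28905946e-02,
        4.20546310e-02, -4.85980263e-05]), 'tool_pos': array([0.17300316, 0.54799728, 0.29149896]), 'eef_rot': array([-3.13997237e+00, -3.45582246e-05,  2.83577627e+00]), 'ft_force': array([-0.00579342,  0.49556375,  0.06716361]), 'torque': array([-0.0560868 , -0.0418865 , -0.02688527]), 'finger_force': 0.0, 'gripper_width': 0.09106739250242975}
```

View pics/scene0.png

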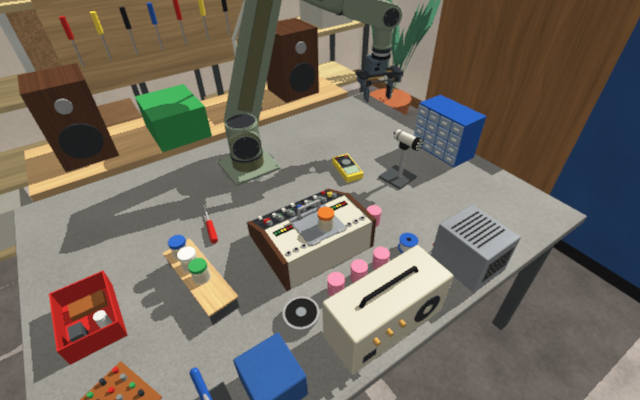

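View pics/top0.png

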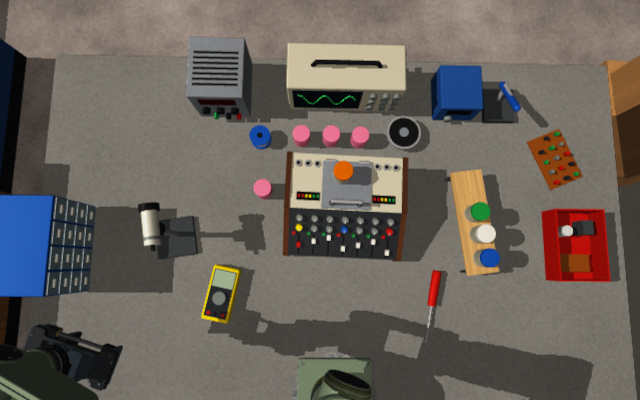

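Candidates for the pot, by top-view pixel: the orange lid on the hatch at (343,170), and pink decoys at (262,188), (301,135), (331,135) and (360,136). The red tray parts are not pots. I choose the orange one on the hatch. The row lids are green (480,212), white (485,233) and blue (489,257), with the free place at the upper end. Next, a close crop of the pot, mixer and camera.

```bash
python3 - <<'E'
from h import *
t=cv2.imread('pics/top0.png');s=cv2.imread('pics/scene0.png')
a=cv2.resize(t[145:265,275:415],None,fx=2.85,fy=2.85,interpolation=cv2.INTER_CUBIC)   #400x342
b=cv2.resize(t[195:265,130:210],(400,342),interpolation=cv2.INTER_CUBIC)
c=cv2.resize(s[180:280,240:390],(399,258),interpolation=cv2.INTER_CUBIC)
d=cv2.resize(s[120:190,380:450],(258,258),interpolation=cv2.INTER_CUBIC)
im=np.zeros((600,800,3),np.uint8);im[:342,:399]=a[:342,:399];im[:342,400:800]=b;im[342:,:399]=c;im[342:,400:658]=d
cv2.imwrite('pics/c1.png',im)
P={n:camera_params(n) for n in('top','scene')}
I={'top':t,'scene':s}
def blobs(n,lo,hi,amin=25):
    m=cv2.inRange(cv2.cvtColor(I[n],cv2.COLOR_BGR2HSV),lo,hi);k,l,st,c=cv2.connectedComponentsWithStats(m)
    return [(int(st[i,4]),np.round(c[i],1).tolist()) for i in range(1,k) if st[i,4]>amin]
for nm,lo,hi in(('orange',(8,180,150),(16,255,255)),('green',(55,120,60),(80,255,255)),('blue',(105,150,60),(118,255,255)),('white',(0,0,205),(180,25,255))):
    for n in I: print(nm,n,blobs(n,lo,hi))
E
```

```text
orange top [(294, [342.9, 170.2])]
orange scene [(151, [325.4, 212.6]), (300, [79.2, 305.9]), (978, [124.7, 386.8])]
green top [(123, [325.7, 98.9]), (274, [480.2, 211.1])]
green scene [(3251, [173.8, 116.5]), (213, [197.1, 265.7]), (27, [89.7, 394.4])]
blue top [(2179, [457.9, 89.9]), (190, [509.8, 97.9]), (351, [260.0, 136.4]), (4996, [24.1, 243.7]), (39, [343.9, 228.7]), (291, [489.5, 257.4])]
blue scene [(85, [151.6, 13.0]), (12763, [609.3, 172.3]), (1630, [459.5, 123.5]), (184, [408.3, 239.5]), (178, [176.4, 241.5]), (3311, [271.3, 371.6]), (276, [199.2, 382.8])]
white top [(106, [144.5, 223.8]), (236, [485.8, 233.0]), (61, [567.0, 230.2])]
white scene [(35, [407.9, 134.4]), (182, [185.8, 252.9]), (389, [434.9, 276.5]), (40, [424.8, 274.6]), (82, [99.1, 315.0])]
```

View pics/c1.png

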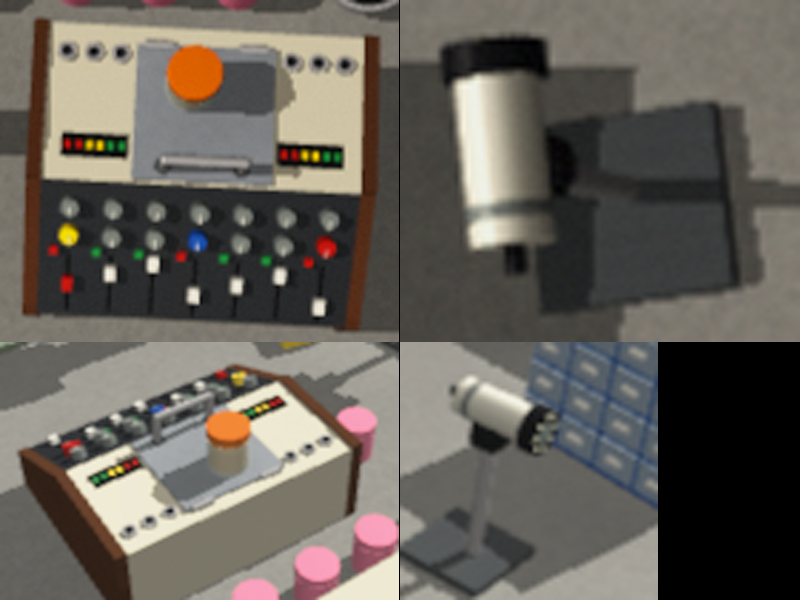

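The crops confirm the orange-lidded pot is on the hatch behind the handle. The lens ring is at the +x end of the barrel, at top (149,203.6) and scene (418,143.3). The mixer rear cheek corners are at top (287.6,152) and (408.3,158.3), and the handle bar is at about (331,201)-(363,203).

```bash
python3 - <<'E'
from h import *
T=camera_params('top');S=camera_params('scene');np.set_printoptions(precision=4,suppress=True)
c=lambda u,v:(275+u/2.85,145+v/2.85)
L=onz(T,c(36,20),.126);Rr=onz(T,c(380,38),.126);d=L-Rr;print('rear corners',L,Rr,np.linalg.norm(d),'yaw',np.degrees(np.arctan2(d[1],d[0]))-90)
h1=onz(T,c(160,160),.164);h2=onz(T,c(250,165),.164);d=h1-h2;print('handle',h1,h2,(h1+h2)/2,'yaw',np.degrees(np.arctan2(d[1],d[0]))-90)
f1=onz(T,c(133,181),.124);f2=onz(T,c(273,183),.124);r1=onz(T,c(139,45),.124);r2=onz(T,c(277,52),.124);print('hatch',f1,f2,r1,r2)
print('pot lid', onz(T,(342.9,170.2),.186), tri(T,(342.9,170.2),S,(325.4,212.6)))
for n,a,b in(('g',(480.2,211.1),(197.1,265.7)),('w',(485.8,233),(185.8,252.9)),('b',(489.5,257.4),(176.4,241.5))): print(n,onz(T,a,.12),tri(T,a,S,b))
q=lambda u,v:(130+(u-400)/5,195+v/4.886)
l=onz(T,q(495,42),.19);b=onz(T,q(510,246),.19);d=l-b;print('lens',l,b,np.linalg.norm(d),'dir',np.degrees(np.arctan2(d[1],d[0])),tri(T,q(495,42),S,(418,143.3)))
o=get_obs();W=camera_params('wrist');A=np.eye(4);A[:3,:3]=Rm(o['eef_rot']);A[:3,3]=o['tool_pos'];print(np.linalg.inv(A)@np.array(W['cam_to_world']),W['mtx'])
E
```

```text
rear corners [0.6532 0.1352 0.126 ] [ 0.6404 -0.1872  0.126 ] 0.32268230201708836 yaw -2.276636799791106
handle [0.5168 0.0206 0.164 ] [ 0.5131 -0.0595  0.164 ] [ 0.5149 -0.0195  0.164 ] yaw -2.5832872235972957
hatch [0.5029 0.0435 0.124 ] [ 0.5024 -0.0856  0.124 ] [0.6311 0.0388 0.124 ] [ 0.6261 -0.0904  0.124 ]
pot lid [ 0.5921 -0.0076  0.186 ] (array([ 0.5932, -0.008 ,  0.1811]), np.float64(6.771569881251186e-05))
g [ 0.501  -0.3773  0.12  ] (array([ 0.502 , -0.3811,  0.1112]), np.float64(0.0002948276085526753))
w [ 0.443  -0.3895  0.12  ] (array([ 0.4431, -0.3916,  0.1161]), np.float64(0.0008760707542316407))
b [ 0.3792 -0.3962  0.12  ] (array([ 0.3793, -0.3998,  0.1121]), np.float64(0.0003643025058261667))
lens [0.5019 0.4661 0.19  ] [0.4007 0.4524 0.19  ] 0.1021873407934467 dir 7.674119528354106 (array([0.5008, 0.4634, 0.1953]), np.float64(0.0011680490836031652))
[[ 0.0001 -0.9596 -0.2815  0.0809]
 [ 1.      0.0003 -0.0009  0.0002]
 [ 0.001  -0.2815  0.9596 -0.0923]
 [ 0.      0.      0.      1.    ]] [[323.3947   0.     319.8727]
 [  0.     323.3947 207.2091]
 [  0.       0.       1.    ]]
```

>>> play_rows(grip=[-1, -1, -1, -1, -1, -1, -1, -1, -1, -1], xyz=[[0, 0, -35], [0, 0, -35], [-37, -45, 0], [-37, -45, 0], [-37, -45, 0], [-37, -45, 0], [-37, -45, 0], [-37, -45, 0], [-37, -45, 0], [-37, -45, 0]], turn=[[0, 0, -7.5], [0, 0, -7.6], [0, 0, 0], [0, 0, 0], [0, 0, 0], [0, 0, 0], [0, 0, 0], [0, 0, 0], [0, 0, 0], [0, 0, 0]])

```text
clock: 1.35
tool_pos: [0.4544, 0.1744, 0.362]
eef_rot: [3.141, -0.0, 3.099]
ft_force: [0.0, 1.1, 0.5]
gripper_width: 0.0914
finger_force: 0.0
```

>>> play_rows(grip=[-1, -1, -1, -1, -1, -1], xyz=[[-37, -45, 0], [-37, -45, 0], [-37, -45, 0], [-36, -43, 0], [0, 0, 0], [0, 0, 0]], turn=[[0, 0, 0], [0, 0, 0], [0, 0, 0], [0, 0, 0], [0, 0, 0], [0, 0, 0]])

```text
clock: 2.1
tool_pos: [0.5926, -0.0077, 0.3616]
eef_rot: [3.141, -0.002, 3.099]
ft_force: [-0.3, 0.8, -0.1]
gripper_width: 0.0912
finger_force: 0.0
```

```bash
cat >> h.py <<'E'
def to(p,yaw=None):
    "move to world TCP p in present tool axes (mm); yaw error and tilt (deg, rotvec in tool)"
    from scipy.spatial.transform import Rotation as R
    o=get_obs();M=Rm(o['eef_rot']);r=''
    if yaw is not None: r=np.round(np.degrees(R.from_matrix(M.T@Rm([np.pi,0,np.radians(yaw)])).as_rotvec()),1)
    return np.round(1000*M.T@(np.array(p)-o['tool_pos']),1),r
def blob(im,lo,hi,amin=60):
    m=cv2.inRange(cv2.cvtColor(im,cv2.COLOR_RGB2HSV),lo,hi);k,l,st,c=cv2.connectedComponentsWithStats(m)
    return [(int(st[i,4]),np.round(c[i],1)) for i in range(1,k) if st[i,4]>amin]
E
python3 - <<'E'
from h import *
np.set_printoptions(precision=4,suppress=True)
o=get_obs();print(o['clock'],o['tool_pos'],np.degrees(o['eef_rot']),o['ft_force'])
P=camera_params('wrist');im=get_image('wrist');save('w1',im)
for a,c in blob(im,(6,150,90),(18,255,255)): print(a,c,onz(P,c,.186))
E
```

```text
2.1 [ 0.5926 -0.0077  0.3616] [179.9615  -0.1036 177.5555] [-0.3366  0.8463 -0.0963]
2159 [149.4  90. ] [ 0.4891 -0.1362  0.186 ]
2788 [456.3 119.7] [0.5218 0.1049 0.186 ]
2463 [317.6 208.6] [ 0.5912 -0.0093  0.186 ]
300 [162.1 229.9] [ 0.6049 -0.1471  0.186 ]
```

View pics/w1.png

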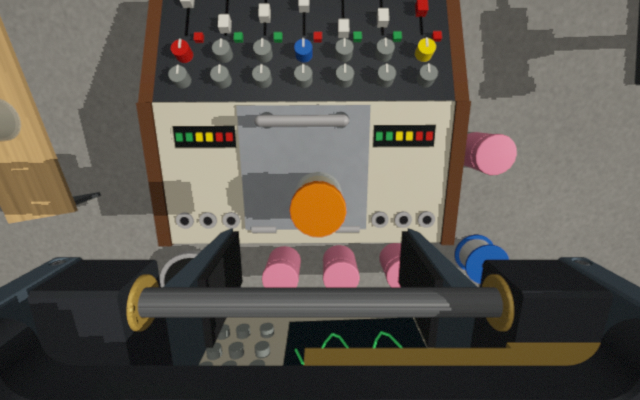

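The wrist view shows the orange lid at (318,209) on the grey hatch, with the handle bar at (262-342,121) and the deck edges level. That puts the mixer yaw at about -2.45°. Descending to grasp.

>>> play_rows(grip=[-1, -1, -1, -1, -1, -1, 0.2, 0.2, 0.2, 0.2], xyz=[[1, -2, 45], [0, 0, 45], [0, 0, 30], [0, 0, 14], [0, 0, 7], [0, 0, 0], [0, 0, 0], [0, 0, 0], [0, 0, 0], [0, 0, 0]], turn=[[0, 0, 0], [0, 0, 0], [0, 0, 0], [0, 0, 0], [0, 0, 0], [0, 0, 0], [0, 0, 0], [0, 0, 0], [0, 0, 0], [0, 0, 0]], grip_force=15)

```text
clock: 3.4
tool_pos: [0.592, -0.0099, 0.2214]
eef_rot: [3.141, 0.0, 3.099]
ft_force: [-0.7, 0.4, 0.6]
gripper_width: 0.0539
finger_force: 0.0
```

```bash
python3 - <<'E'
from h import *
np.set_printoptions(precision=4,suppress=True)
P=camera_params('wrist')
# handle bar from earlier picture pose
import numpy as np
E
echo
```

>>> play_rows(grip=[0.3, 0.3, 0.3, 0.3], xyz=[[0, 0, 0], [0, 0, 0], [0, 0, -2], [0, 0, -6]], turn=[[0, 0, 0], [0, 0, 0], [0, 0, 0], [0, 0, 0]], grip_force=15)

```text
clock: 3.9
tool_pos: [0.5916, -0.0098, 0.229]
eef_rot: [3.142, -0.001, 3.099]
ft_force: [-0.0, 1.1, -0.9]
gripper_width: 0.0494
finger_force: 15.0
```

>>> play_rows(grip=[0.3, 0.3, 0.3, 0.3, 0.3, 0.3, 0.3, 0.3, 0.3, 0.3], xyz=[[0, 0, -35], [0, 0, -45], [0, 0, -45], [11, -44, 0], [11, -44, 0], [11, -44, 0], [11, -44, 0], [11, -44, 0], [11, -44, 0], [11, -44, 0]], turn=[[0, 0, -4], [0, 0, -4], [0, 0, -3.5], [0, 0, 0], [0, 0, 0], [0, 0, 0], [0, 0, 0], [0, 0, 0], [0, 0, 0], [0, 0, 0]])

```text
clock: 5.15
tool_pos: [0.5641, -0.3276, 0.3545]
eef_rot: [3.142, 0.0, -2.983]
ft_force: [0.5, 0.5, -1.2]
gripper_width: 0.0494
finger_force: 15.0
```

>>> play_rows(grip=[0.3, 0.3, 0.3], xyz=[[9, -40, 0], [0, 0, 0], [0, 0, 0]], turn=[[0, 0, 0], [0, 0, 0], [0, 0, 0]])

```text
clock: 5.52
tool_pos: [0.5618, -0.3667, 0.3542]
eef_rot: [3.141, 0.0, -2.983]
ft_force: [-0.8, 0.4, -1.4]
gripper_width: 0.0496
finger_force: 15.0
```

```bash
python3 - <<'E'
from h import *
np.set_printoptions(precision=4,suppress=True)
o=get_obs();print(o['clock'],o['tool_pos'],np.degrees(o['eef_rot']),o['ft_force'],o['joints'])
P=camera_params('wrist');im=get_image('wrist');save('w2',im)
for nm,lo,hi in(('orange',(6,150,90),(18,255,255)),('green',(55,120,60),(80,255,255)),('blue',(105,150,60),(118,255,255)),('white',(0,0,200),(180,30,255))):
  for a,c in blob(im,lo,hi,300): print(nm,a,c,onz(P,c,.12))
E
```

```text
5.525 [ 0.5618 -0.3667  0.3542] [ 179.9421    0.001  -170.9322] [-0.8119  0.4233 -1.4096] [-0.5956  0.4507  1.2075  0.0008  1.4841 -2.3248]
orange 2507 [513.3 148.1] [ 0.4853 -0.1826  0.12  ]
orange 6268 [107.4 216.4] [ 0.6221 -0.5846  0.12  ]
orange 3618 [319.7 268.2] [ 0.6464 -0.3527  0.12  ]
orange 2220 [319.7 329.3] [ 0.7251 -0.3401  0.12  ]
green 1868 [314.1 133. ] [ 0.5021 -0.3813  0.12  ]
blue 902 [314.2   9.4] [ 0.3957 -0.3977  0.12  ]
blue 334 [271.7 336.4] [ 0.7439 -0.395   0.12  ]
white 589 [80.3 50.2] [ 0.4625 -0.6053  0.12  ]
white 2264 [312.   67.7] [ 0.4436 -0.3923  0.12  ]
white 4078 [547.9 209.3] [ 0.5409 -0.126   0.12  ]
```

View pics/w2.png

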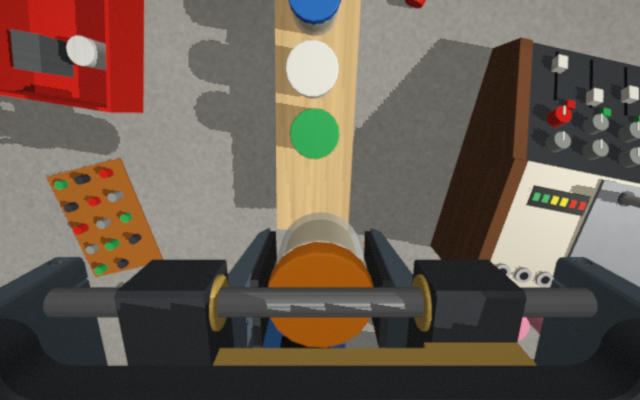

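The wrist view shows the held pot's lid at (320,290). The row is in line at green (314,133), white (312,68) and blue (314,9), and the free place is below green. Green is 61 mm away along tool x, so I shift about -4 mm in y and descend.

>>> play_rows(grip=[0.3, 0.3, 0.3, 0.3, 0.3, 0.3, 0.3, 0.3], xyz=[[0, -4, 40], [0, 0, 50], [0, 0, 50], [0, 0, 35], [0, 0, 14], [0, 0, 4], [0, 0, 2], [0, 0, 2]], turn=[[0, 0, 0], [0, 0, 0], [0, 0, 0], [0, 0, 0], [0, 0, 0], [0, 0, 0], [0, 0, 0], [0, 0, 0]])

```text
clock: 6.58
tool_pos: [0.5632, -0.3714, 0.1588]
eef_rot: [-3.14, 0.002, -2.983]
ft_force: [0.6, 0.2, -0.8]
gripper_width: 0.0494
finger_force: 15.0
```

>>> play_rows(grip=[0.3, 0.3], xyz=[[0, 0, 1], [0, 0, 0]], turn=[[0, 0, 0], [0, 0, 0]])

```text
clock: 6.82
tool_pos: [0.5626, -0.3711, 0.1566]
eef_rot: [-3.141, 0.0, -2.983]
ft_force: [-0.1, 0.0, -0.8]
gripper_width: 0.049
finger_force: 15.0
```

>>> play_rows(grip=[0.3, 0.3, 0.3], xyz=[[0, 0, 1], [0, 0, 1], [0, 0, 0]], turn=[[0, 0, 0], [0, 0, 0], [0, 0, 0]])

```text
clock: 7.2
tool_pos: [0.5627, -0.3711, 0.1553]
eef_rot: [-3.141, 0.001, -2.983]
ft_force: [-1.8, 0.9, 5.0]
gripper_width: 0.0497
finger_force: 15.0
```

Contact was made gently at 5 N. Releasing and lifting.

>>> play_rows(grip=[-0.3, -0.8, -0.8, -0.8, -0.8, -0.8, -0.8, -0.8, -0.8, -0.8], xyz=[[0, 0, 0], [0, 0, 0], [0, 0, 0], [0, 0, 0], [0, 0, -15], [0, 0, -45], [0, 0, -50], [0, 0, -50], [0, 0, -30], [0, 0, 0]], turn=[[0, 0, 0], [0, 0, 0], [0, 0, 0], [0, 0, 0], [0, 0, 0], [0, 0, 0], [0, 0, 0], [0, 0, 0], [0, 0, 0], [0, 0, 0]])

```text
clock: 8.45
tool_pos: [0.5631, -0.3714, 0.3485]
eef_rot: [-3.136, 0.006, -2.983]
ft_force: [0.1, -0.9, 0.0]
gripper_width: 0.0822
finger_force: 0.0
```

```bash
python3 - <<'E'
from h import *
np.set_printoptions(precision=4,suppress=True)
P=camera_params('wrist');im=get_image('wrist');save('w3',im)
for nm,lo,hi in(('orange',(6,150,90),(18,255,255)),('green',(55,120,60),(80,255,255)),('white',(0,0,200),(180,30,255))):
  for a,c in blob(im,lo,hi,300): print(nm,a,c,onz(P,c,.12))
print(get_obs()['tool_pos'])
E
```

```text
orange 2617 [524.2 146.3] [ 0.4846 -0.183   0.12  ]
orange 5966 [109.9 212.2] [ 0.618  -0.5853  0.12  ]
orange 1818 [321.4 193. ] [ 0.5624 -0.3707  0.12  ]
green 1951 [320.6 131.5] [ 0.5021 -0.3813  0.12  ]
white 612 [83.  47.1] [ 0.4626 -0.6053  0.12  ]
white 2373 [318.8  64.7] [ 0.4436 -0.3923  0.12  ]
white 4381 [557.2 209.9] [ 0.5414 -0.1277  0.12  ]
[ 0.5626 -0.371   0.3458]
```

>>> play_rows(grip=[-0.1, -0.1, -0.1, -0.1, -0.1, -0.1, -0.1, -0.1, -0.1, -0.1], xyz=[[0, 0, 0], [0, 0, 0], [0, 0, 0], [0, 0, 0], [0, 0, 0], [0, 0, 0], [0, 0, 0], [0, 0, 0], [0, 0, 0], [0, 0, 0]], turn=[[0, 0, 10.15], [0, 0, 10.15], [0, 0, 10.15], [0, 0, 10.15], [0, 0, 10.15], [0, 0, 10.15], [0, 0, 10.15], [0, 0, 10.15], [0, 0, 10.15], [0, 0, 10.15]])

```text
clock: 9.75
tool_pos: [0.562, -0.3707, 0.3419]
eef_rot: [-3.138, -0.002, 1.523]
ft_force: [0.5, -0.5, 0.2]
gripper_width: 0.0503
finger_force: 0.0
```

>>> play_rows(grip=[-0.1, -0.1, -0.1, -0.1, -0.1, -0.1, -0.1, -0.1, -0.1, -0.1], xyz=[[43.5, -7.5, 0], [43.5, -7.5, 0], [43.5, -7.5, 0], [43.5, -7.5, 0], [43.5, -7.5, 0], [43.5, -7.5, 10], [43.5, -7.5, 10], [43.5, -8, 10], [0, 0, 0], [0, 0, 0]], turn=[[0, 0, 0], [0, 0, 0], [0, 0, 0], [0, 0, 0], [0, 0, 0], [0, 0, 0], [0, 0, 0], [0, 0, 0], [0, 0, 0], [0, 0, 0]])

```text
clock: 11.0
tool_pos: [0.5165, -0.021, 0.3134]
eef_rot: [-3.14, 0.0, 1.529]
ft_force: [-0.0, -0.2, -0.4]
gripper_width: 0.0502
finger_force: 0.0
```

```bash
python3 - <<'E'
from h import *
o=get_obs();print(o['clock'],o['tool_pos'],np.degrees(o['eef_rot']),o['gripper_width'],o['joints'])
print(to([.5165,-.020,.226],87.55))
save('w4',get_image('wrist')[:, :])
E
```

```text
11.0 [ 0.51651149 -0.0210063   0.31339135] [-1.79906206e+02  2.52076447e-02  8.76031804e+01] 0.05024849674460566 [-6.26593512e-02  2.15322100e-01  1.65643250e+00 -4.96007408e-04
  1.27146559e+00 -2.06799482e-02]
(array([ 1. ,  0.1, 87.4]), array([-0.1,  0. ,  0.1]))
```

View pics/w4.png

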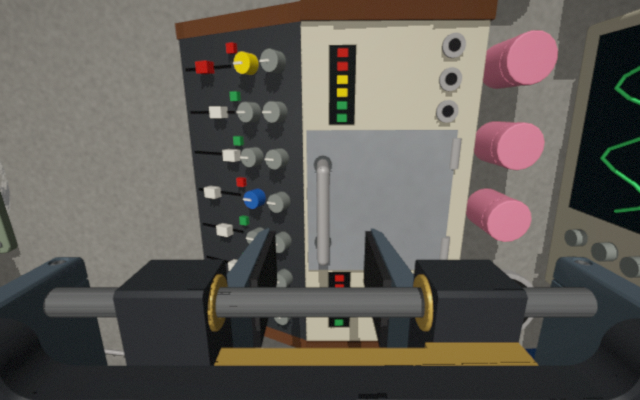

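The hatch is empty, and the bar (column 322, rows 165-260) is centred between the fingers. Descending and gripping it.

>>> play_rows(grip=[-0.1, -0.1, -0.1, -0.1, -0.1, 0.9, 0.9, 0.9, 0.9, 0.9], xyz=[[1, 0, 25], [0, 0, 35], [0, 0, 20], [0, 0, 7], [0, 0, 0], [0, 0, 0], [0, 0, 0], [0, 0, 0], [0, 0, 0], [0, 0, 0]], turn=[[0, 0, 0], [0, 0, 0], [0, 0, 0], [0, 0, 0], [0, 0, 0], [0, 0, 0], [0, 0, 0], [0, 0, 0], [0, 0, 0], [0, 0, 0]], grip_force=20)

```text
clock: 12.3
tool_pos: [0.5183, -0.0198, 0.2276]
eef_rot: [3.137, -0.0, 1.529]
ft_force: [4.4, 0.3, -2.5]
gripper_width: 0.0096
finger_force: 20.0
```

>>> play_rows(grip=[0.9, 0.9], xyz=[[0, 0, 0], [0, 0, 0]], turn=[[0, 0, 0], [0, 0, 0]])

```text
clock: 12.55
tool_pos: [0.5183, -0.0198, 0.2276]
eef_rot: [3.138, -0.0, 1.529]
ft_force: [5.5, -0.6, -2.1]
gripper_width: 0.0093
finger_force: 20.0
```

```bash
python3 - <<'E'
import numpy as np
a=np.radians(19.33+np.linspace(0,102,21));p=120.8*np.stack([-np.cos(a),-np.sin(a)],1)
print(np.round(np.diff(p,axis=0),1).tolist())
E
```

```text
[[4.0, -10.0], [4.9, -9.6], [5.7, -9.1], [6.5, -8.6], [7.2, -8.0], [7.9, -7.3], [8.5, -6.5], [9.1, -5.8], [9.6, -4.9], [10.0, -4.1], [10.3, -3.2], [10.5, -2.2], [10.7, -1.3], [10.7, -0.3], [10.7, 0.6], [10.6, 1.6], [10.5, 2.5], [10.2, 3.4], [9.8, 4.3], [9.4, 5.2]]
```

>>> play_rows(grip=[0.9, 0.9, 0.9, 0.9, 0.9], xyz=[[0, 4, -10], [0, 5, -9.6], [0, 5.6, -9.1], [0, 6.5, -8.6], [0, 7.2, -8]], turn=[[0, 0, 0], [0, 0, 0], [0, 0, 0], [0, 0, 0], [0, 0, 0]])

```text
clock: 13.18
tool_pos: [0.5448, -0.0208, 0.2723]
eef_rot: [-3.139, -0.0, 1.529]
ft_force: [2.9, 1.4, -6.0]
gripper_width: 0.0092
finger_force: 20.0
```

Holding well; the force is small.

>>> play_rows(grip=[0.9, 0.9, 0.9, 0.9, 0.9, 0.9, 0.9, 0.9], xyz=[[0, 7.9, -7.3], [0, 8.5, -6.5], [0, 9.1, -5.8], [0, 9.6, -4.9], [0, 10, -4.1], [0, 10.3, -3.2], [0, 10.5, -2.2], [0, 10.7, -1.3]], turn=[[0, 0, 0], [0, 0, 0], [0, 0, 0], [0, 0, 0], [0, 0, 0], [0, 0, 0], [0, 0, 0], [0, 0, 0]])

```text
clock: 14.18
tool_pos: [0.6223, -0.0241, 0.3094]
eef_rot: [3.14, -0.0, 1.529]
ft_force: [-2.9, 2.3, 4.3]
gripper_width: 0.0094
finger_force: 20.0
```

>>> play_rows(grip=[0.9, 0.9, 0.9, 0.9, 0.9, 0.9, 0.9, 0.9], xyz=[[0, 10.7, -0.3], [0, 10.7, 0.6], [0, 10.6, 1.6], [0, 10.5, 2.5], [0, 10.2, 3.4], [0, 9.8, 4.3], [0, 9.4, 5.2], [0, 0, 0]], turn=[[0, 0, 0], [0, 0, 0], [0, 0, 0], [0, 0, 0], [0, 0, 0], [0, 0, 0], [0, 0, 0], [0, 0, 0]])

```text
clock: 15.18
tool_pos: [0.6947, -0.0269, 0.2894]
eef_rot: [3.14, -0.001, 1.529]
ft_force: [2.9, 4.2, 0.4]
gripper_width: 0.0092
finger_force: 20.0
```

>>> play_rows(grip=[0.45, 0.45, 0.45, 0.45, 0.45, 0.45, 0.45, 0.45, 0.45, 0.45], xyz=[[0, 0, 0], [0, 0, 0], [0, 0, 0], [0, 0, -10], [0, 0, -25], [0, 0, -35], [0, -20, -20], [0, -40, 0], [0, -40, 0], [0, -28, 0]], turn=[[0, 0, 0], [0, 0, 0], [0, 0, 0], [0, 0, 0], [0, 0, 0], [0, 0, 0], [0, 0, 0], [0, 0, 0], [0, 0, 0], [0, 0, 0]])

```text
clock: 16.42
tool_pos: [0.5639, -0.0219, 0.3818]
eef_rot: [3.14, 0.0, 1.528]
ft_force: [-0.3, 0.0, 0.3]
gripper_width: 0.025
finger_force: 0.0
```

>>> play_rows(grip=[0.2, 0.2, 0.2, 0.2, 0.2, 0.2, 0.2, 0.2, 0.2, 0.2], xyz=[[0, 0, 0], [0, 0, 0], [0, 0, 0], [0, 0, 0], [0, 0, 0], [0, 0, 0], [0, 0, 0], [0, 0, 0], [0, 0, 0], [0, 0, 0]], turn=[[0, 0, 10], [0, 0, 10], [0, 0, 10], [0, 0, 10], [0, 0, 10], [0, 0, 10], [0, 0, 10], [0, 0, 10], [0, 0, 10], [0, 0, 0]])

```text
clock: 17.68
tool_pos: [0.5655, -0.0219, 0.3814]
eef_rot: [3.141, -0.001, -0.04]
ft_force: [0.4, -0.5, 0.7]
gripper_width: 0.0366
finger_force: 0.0
```

```bash
python3 - <<'E'
from h import *
o=get_obs();print(o['clock'],o['tool_pos'],np.degrees(o['eef_rot']),o['gripper_width'],o['joints'])
print(to([.567,-.0226,.165],-2.45))
save('w5',get_image('wrist')); P=camera_params('wrist');import pickle;pickle.dump(P,open('P5.pkl','wb'))
E
```

```text
17.675 [ 0.56551513 -0.0219414   0.3813618 ] [ 1.79990542e+02 -6.43661188e-02 -2.30624822e+00] 0.03660988226931789 [-5.90355960e-02  2.63586041e-01  1.42234103e+00 -1.44925154e-04
  1.45453928e+00  1.55202918e+00]
(array([  1.3,   0.6, 216.4]), array([ 0. , -0.1,  0.1]))
```

View pics/w5.png

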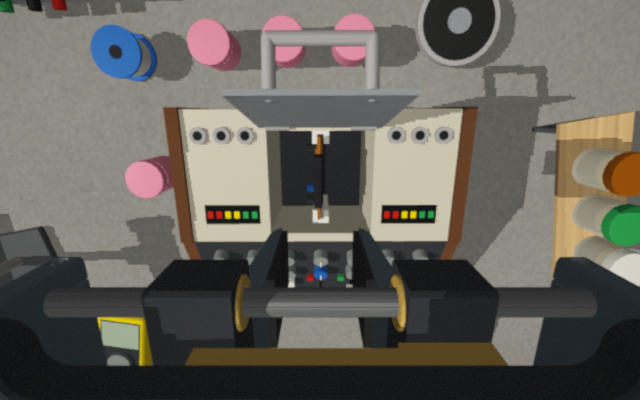

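The hatch stands past upright. The rail in the bay is at column 319, rows about 158-207, with parts on its left (+y) side. Checking the rail position along x.

```bash
python3 - <<'E'
from h import *
import pickle
P=pickle.load(open('P5.pkl','rb'));im=cv2.imread('pics/w5.png')
for v in range(128,228,3): print(v,im[v,316:323].tolist() if v%6==2 else im[v,319].tolist())
for v in(158,207): print(onz(P,(319.3,v),.116))
for v in(135,220): print(onz(P,(319.3,v),.096))
E
```

```text
128 [[175, 195, 201], [174, 194, 201], [175, 195, 201], [174, 195, 201], [174, 195, 201], [175, 195, 202], [175, 195, 201]]
131 [206, 217, 221]
134 [[194, 204, 207], [160, 171, 176], [130, 144, 153], [124, 139, 151], [124, 138, 150], [128, 140, 148], [136, 145, 149]]
137 [35, 93, 155]
140 [[173, 191, 205], [107, 141, 178], [49, 105, 165], [34, 95, 158], [26, 71, 120], [26, 43, 66], [47, 51, 55]]
143 [35, 95, 158]
146 [[39, 64, 95], [37, 88, 144], [37, 98, 161], [36, 95, 158], [22, 69, 121], [24, 54, 84], [25, 42, 59]]
149 [38, 97, 159]
152 [[23, 87, 154], [34, 95, 160], [32, 95, 159], [33, 94, 157], [26, 70, 121], [24, 53, 83], [24, 40, 57]]
155 [20, 21, 28]
158 [[39, 37, 37], [38, 35, 36], [36, 35, 36], [38, 37, 38], [35, 35, 34], [29, 30, 28], [21, 19, 21]]
161 [36, 35, 37]
164 [[38, 37, 36], [38, 37, 36], [36, 35, 37], [37, 36, 36], [35, 34, 34], [29, 27, 29], [23, 24, 24]]
167 [37, 33, 35]
170 [[39, 35, 37], [38, 36, 36], [39, 35, 36], [36, 32, 34], [34, 31, 35], [31, 27, 30], [19, 17, 21]]
173 [34, 34, 34]
176 [[37, 36, 36], [39, 36, 36], [36, 34, 34], [37, 36, 37], [36, 33, 33]
[... 503 characters left out ...]
, 39]]
203 [39, 38, 38]
206 [[39, 40, 41], [37, 36, 38], [35, 35, 40], [36, 37, 39], [33, 32, 36], [38, 39, 40], [74, 78, 80]]
209 [33, 92, 154]
212 [[187, 203, 212], [130, 156, 184], [55, 105, 163], [34, 96, 158], [46, 85, 133], [83, 96, 110], [101, 108, 112]]
215 [37, 95, 158]
218 [[204, 214, 218], [159, 175, 193], [80, 116, 166], [72, 112, 164], [116, 140, 165], [149, 162, 170], [160, 170, 173]]
221 [207, 217, 219]
224 [[84, 97, 101], [83, 96, 100], [84, 96, 101], [84, 95, 100], [85, 96, 100], [83, 96, 100], [84, 97, 100]]
227 [82, 94, 98]
[ 0.59612902 -0.02237661  0.116     ]
[ 0.53986672 -0.02013682  0.116     ]
[ 0.61962728 -0.02329999  0.096     ]
[ 0.51738186 -0.01922962  0.096     ]
```

>>> play_rows(grip=[0.2, 0.2, 0.2, 0.2, 0.2, 0.2, 0.2], xyz=[[-5.5, -1, 30], [0, 0, 50], [0, 0, 50], [0, 0, 30], [0, 0, 15], [0, 0, 0], [0, 0, 0]], turn=[[0, 0, 0], [0, 0, 0], [0, 0, 0], [0, 0, 0], [0, 0, 0], [0, 0, 0], [0, 0, 0]])

```text
clock: 18.6
tool_pos: [0.5611, -0.0207, 0.2071]
eef_rot: [-3.142, -0.003, -0.042]
ft_force: [-0.2, -0.3, 0.6]
gripper_width: 0.0366
finger_force: 0.0
```

```bash
python3 - <<'E'
from h import *
o=get_obs();print(o['clock'],o['tool_pos'],np.degrees(o['eef_rot']),o['gripper_width'],o['ft_force'])
print(to([.5600,-.0206,.165],-2.45))
save('w6',get_image('wrist'))
E
```

```text
18.6 [ 0.56107898 -0.02066891  0.20706449] [-1.79998571e+02 -1.77441808e-01 -2.39168429e+00] 0.03661884889403538 [-0.16818717 -0.34865435  0.56527795]
(array([-1.2, -0. , 42.1]), array([-0. , -0.2,  0.1]))
```

View pics/w6.png

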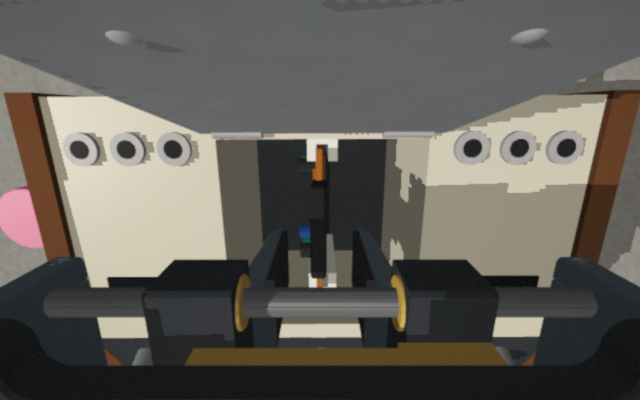

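The rail (column 319, rows 180-275) lies between the fingers with clearance. Descending the last 42 mm and gripping.

>>> play_rows(grip=[0.2, 0.2, 0.2, 0.2, 0.2, 0.9, 0.9, 0.9, 0.9, 0.9], xyz=[[-1, 0, 15], [0, 0, 15], [0, 0, 8], [0, 0, 4], [0, 0, 0], [0, 0, 0], [0, 0, 0], [0, 0, 0], [0, 0, 0], [0, 0, 0]], turn=[[0, 0, 0], [0, 0, 0], [0, 0, 0], [0, 0, 0], [0, 0, 0], [0, 0, 0], [0, 0, 0], [0, 0, 0], [0, 0, 0], [0, 0, 0]], grip_force=25)

```text
clock: 19.9
tool_pos: [0.5592, -0.0206, 0.1638]
eef_rot: [-3.142, -0.0, -0.042]
ft_force: [0.7, -0.8, 2.3]
gripper_width: 0.0097
finger_force: 25.0
```

>>> play_rows(grip=[0.9, 0.9, 0.9, 0.9, 0.9, 0.9, 0.9, 0.9, 0.9, 0.9], xyz=[[0, 0, 0], [0, 0, -4], [0, 0, -8], [0, 0, -14], [0, 0, -16], [0, 0, -16], [0, 0, -16], [0, 0, -16], [0, 0, -16], [0, 0, -16]], turn=[[0, 0, 0], [0, 0, 0], [0, 0, 0], [0, 0, 0], [0, 0, 0], [0, 0, 0], [0, 0, 0], [0, 0, 0], [0, 0, 0], [0, 0, 0]])

```text
clock: 21.15
tool_pos: [0.5591, -0.0206, 0.2866]
eef_rot: [-3.141, -0.0, -0.042]
ft_force: [0.2, -0.3, -1.6]
gripper_width: 0.0103
finger_force: 25.0
```

>>> play_rows(grip=[0.9, 0.9, 0.9, 0.9], xyz=[[0, 0, -20], [0, 0, -18], [0, 0, -10], [0, 0, 0]], turn=[[0, 0, 0], [0, 0, 0], [0, 0, 0], [0, 0, 0]])

```text
clock: 21.65
tool_pos: [0.5593, -0.0206, 0.3342]
eef_rot: [-3.142, -0.001, -0.042]
ft_force: [-0.2, -0.8, -1.6]
gripper_width: 0.0098
finger_force: 25.0
```

>>> play_rows(grip=[0.9, 0.9, 0.9, 0.9, 0.9, 0.9, 0.9, 0.9, 0.9, 0.9], xyz=[[0, 0, 0], [0, 0, 0], [0, 0, 0], [0, 0, 0], [0, 0, 0], [0, 0, 0], [0, 0, 0], [0, 0, 0], [0, 0, 0], [0, 0, 0]], turn=[[0, 0, -10], [0, 0, -10], [0, 0, -10], [0, 0, -10], [0, 0, -10], [0, 0, -10], [0, 0, -10], [0, 0, -10], [0, 0, -10], [0, 0, -10]])

```text
clock: 22.9
tool_pos: [0.5588, -0.0206, 0.3324]
eef_rot: [-3.139, -0.0, 1.709]
ft_force: [0.5, 0.8, -1.7]
gripper_width: 0.0099
finger_force: 25.0
```

>>> play_rows(grip=[0.9, 0.9, 0.9, 0.9, 0.9, 0.9, 0.9, 0.9, 0.9, 0.9], xyz=[[25, 6, 0], [45, 11, 0], [45, 11, 0], [45, 11, 0], [45, 11, 0], [45, 11, 0], [45, 11, 0], [45, 11, 0], [40, 10, 0], [22, 3, 0]], turn=[[0, 0, 0], [0, 0, 0], [0, 0, 0], [0, 0, 0], [0, 0, 0], [0, 0, 0], [0, 0, 0], [0, 0, 0], [0, 0, 0], [0, 0, 0]])

```text
clock: 24.15
tool_pos: [0.6009, 0.3924, 0.3317]
eef_rot: [-3.139, 0.001, 1.705]
ft_force: [0.9, 0.0, -2.2]
gripper_width: 0.01
finger_force: 25.0
```

```bash
python3 - <<'E'
from h import *
import pickle
o=get_obs();print(o['clock'],o['tool_pos'],np.degrees(o['eef_rot']),o['gripper_width'],o['ft_force'])
P=camera_params('wrist');save('w7',get_image('wrist'));pickle.dump(P,open('P7.pkl','wb'))
print(proj(P,[.5015,.465,.19]),proj(P,[.4007,.4524,.19]))
E
```

```text
24.15 [0.60092938 0.39237224 0.33171754] [-1.79857981e+02  6.26327473e-02  9.76625307e+01] 0.009999264148265519 [ 0.94032766  0.03225735 -2.21864343]
[193.15274904 104.54847381] [ 46.03467825 103.1024007 ]
```

View pics/w7.png

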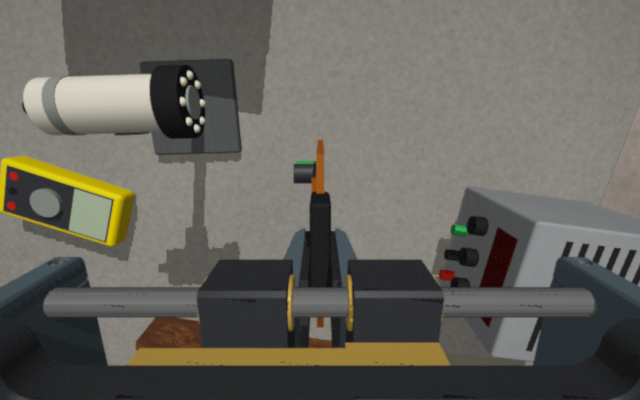

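The wrist view shows the camera barrel lying almost level, with the lens disc at about (195,101) and the held card at column 320 with its components on the lens side. Next I fit the barrel axis.

```bash
python3 - <<'E'
from h import *
import pickle
P=pickle.load(open('P7.pkl','rb'));im=cv2.imread('pics/w7.png')
hsv=cv2.cvtColor(im,cv2.COLOR_BGR2HSV)
cs=[];ms=[]
m=(hsv[:,:,2]>120)&(np.arange(400)[:,None]>60)&(np.arange(400)[:,None]<150)
for c in range(70,146,5):
    r=np.where(m[:,c])[0];cs.append(c);ms.append((r.min()+r.max())/2)
print(list(zip(cs,ms)))
k=np.polyfit(cs,ms,1);print(k)
a=onz(P,(70,np.polyval(k,70)),.19);b=onz(P,(145,np.polyval(k,145)),.19);d=b-a;print(a,b,np.degrees(np.arctan2(d[1],d[0])))
# ring dark extent
dk=(hsv[:,:,2]<45)&(np.arange(400)[:,None]>60)&(np.arange(400)[:,None]<142)
for c in range(155,212,4):
    r=np.where(dk[:,c])[0];print(c,(r.min(),r.max(),len(r)) if len(r) else None,end=' ')
# lens plate grey disc and white LEDs
w=((hsv[:,:,2]>150)&(hsv[:,:,1]<60)).astype(np.uint8);n,l,st,ce=cv2.connectedComponentsWithStats(w)
L=[(int(st[i,4]),np.round(ce[i],1).tolist()) for i in range(1,n) if 172<ce[i][0]<212 and 65<ce[i][1]<140];print(L)
p=np.array([x[1] for x in L if x[0]>4]);print(p.mean(0),cv2.fitEllipse(p.astype(np.float32)) if len(p)>4 else '')
for uv in[(194,101.5)]: print(onz(P,uv,.19))
E
```

```text
[(70, np.float64(112.5)), (75, np.float64(112.5)), (80, np.float64(112.5)), (85, np.float64(112.5)), (90, np.float64(112.0)), (95, np.float64(112.0)), (100, np.float64(112.0)), (105, np.float64(112.0)), (110, np.float64(112.0)), (115, np.float64(112.0)), (120, np.float64(111.5)), (125, np.float64(111.5)), (130, np.float64(111.5)), (135, np.float64(111.5)), (140, np.float64(111.5)), (145, np.float64(111.5))]
[-1.58823529e-02  1.13644853e+02]
[0.41660827 0.44823562 0.19      ] [0.46841792 0.45601013 0.19      ] 8.534076742710178
155 (np.int64(67), np.int64(116), 50) 159 (np.int64(65), np.int64(126), 62) 163 (np.int64(65), np.int64(132), 68) 167 (np.int64(65), np.int64(136), 72) 171 (np.int64(65), np.int64(137), 73) 175 (np.int64(65), np.int64(137), 73) 179 (np.int64(65), np.int64(137), 62) 183 (np.int64(64), np.int64(137), 52) 187 (np.int64(65), np.int64(137), 25) 191 (np.int64(67), np.int64(137), 22) 195 (np.int64(73), np.int64(138), 17) 199 (np.int64(89), np.int64(136), 16) 203 (np.int64(107), np.int64(129), 14) 207 None 211 None [(27, [188.9, 73.4]), (31, [182.5, 79.8]), (23, [196.7, 83.4]), (2, [187.0, 90.5]), (33, [182.2, 100.1]), (22, [201.8, 101.7]), (29, [187.9, 120.0]), (20, [201.5, 119.5]), (24, [196.0, 127.3])]
[192.1875 100.65  ] ((191.84451293945312, 100.43876647949219), (19.12729835510254, 54.77119827270508), 170.41766357421875)
[0.5020324  0.46709108 0.19      ]
```

```bash
python3 - <<'E'
from h import *
import pickle
P=pickle.load(open('P7.pkl','rb'));im=cv2.imread('pics/w7.png').astype(int)
g=im.sum(2)/3
t=[];b=[]
cs=list(range(72,146,3))
for c in cs:
    col=g[:,c];dv=np.abs(np.diff(col))
    def sub(lo,hi):
        w=dv[lo:hi];i=np.arange(lo,hi)+.5;k=np.argmax(w);s=slice(max(0,k-2),k+3);return (i[s]*w[s]).sum()/w[s].sum()
    t.append(sub(66,86));b.append(sub(122,142))
print(np.round(t,1),np.round(b,1))
for e in(t,b,(np.array(t)+np.array(b))/2):
    k=np.polyfit(cs,e,1);p=[onz(P,(c,np.polyval(k,c)),.19) for c in(72,145)];d=p[1]-p[0];print(k,np.degrees(np.arctan2(d[1],d[0])),np.polyval(k,192))
print(onz(P,(191.9,100.5),.19))
E
```

```text
[75.9 75.8 75.8 75.7 75.6 75.6 75.4 75.4 75.2 75.  75.1 74.8 74.9 74.7
 74.7 74.6 74.5 74.4 74.4 74.1 74.1 73.9 73.8 73.7 73.5] [134.7 134.4 134.5 134.7 134.6 133.6 133.6 133.5 133.4 133.3 133.2 133.2
 133.3 133.1 134.5 134.3 134.3 134.3 134.1 134.  133.8 133.5 133.5 133.5
 133.2]
[-3.26464525e-02  7.83586740e+01] 9.375450997850823 72.09055510090205
[-9.63517796e-03  1.34878982e+02] 8.213082557204677 133.0290283182941
[-2.11408152e-02  1.06618828e+02] 8.809828637832162 102.5597917095981
[0.50058306 0.46755636 0.19      ]
```

```bash
python3 - <<'E'
from h import *
print(to([.6214,.4744,.2908],98.6),get_obs()['tool_pos'])
E
```

```text
(array([76.3, 31.4, 40.9]), array([-0.1, -0.1, -0.9])) [0.60061796 0.39448507 0.33164707]
```

>>> play_rows(grip=[0.9, 0.9, 0.9, 0.9, 0.9, 0.9, 0.9, 0.9, 0.9, 0.9], xyz=[[6, 10, 2], [12, 15, 6], [15, 6.4, 6], [15, 0, 7], [15, 0, 7], [9, 0, 7], [4.3, 0, 4], [0, 0, 1.9], [0, 0, 0], [0, 0, 0]], turn=[[0, 0, 0], [0, 0, 0], [0, 0, 0], [0, 0, 0], [0, 0, 0], [0, 0, 0], [0, 0, 0], [0, 0, -0.4], [-0.1, -0.1, -0.5], [0, 0, 0]])

```text
clock: 25.45
tool_pos: [0.6225, 0.47, 0.2932]
eef_rot: [3.139, 0.001, 1.718]
ft_force: [0.4, -0.1, -1.4]
gripper_width: 0.0098
finger_force: 25.0
```

>>> play_rows(grip=[0.9, 0.9, 0.9, 0.9], xyz=[[0, 0, 0], [0, 0, 0], [0, 0, 0], [0, 0, 0]], turn=[[0, 0, 0], [0, 0, 0], [0, 0, 0], [0, 0, 0]])

```text
clock: 25.95
tool_pos: [0.6223, 0.4704, 0.2927]
eef_rot: [3.14, 0.002, 1.719]
ft_force: [0.8, 0.4, -1.7]
gripper_width: 0.0097
finger_force: 25.0
```

```bash
python3 - <<'E'
from h import *
o=get_obs();print(o['clock'],o['tool_pos'],o['gripper_width'],o['ft_force'],o['qvel'])
print(to([.6214,.4744,.2908],98.6))
s=get_image('scene');t=get_image('top')
im=np.zeros((600,800,3),np.uint8)
im[:400,:400]=cv2.resize(s[80:200,370:490],(400,400),interpolation=cv2.INTER_CUBIC)
im[:400,400:]=cv2.resize(t[120:260,90:230],(400,400),interpolation=cv2.INTER_CUBIC)
im[400:,:320]=cv2.resize(s[:,:],(320,200));im[400:,400:720]=cv2.resize(t,(320,200))
save('f1',im)
S=camera_params('scene')
c=np.array([.6199,.4841,.19]);n=np.array([np.cos(np.radians(8.6)),np.sin(np.radians(8.6)),0]);x=np.array([-n[1],n[0],0])
for a,b in((-50,-53),(50,-53),(50,33),(-50,33)):
  p=proj(S,c+x*a/1000+np.array([0,0,b/1000]));print((p-[370,80])*400/120)
E
```

```text
25.95 [0.62233154 0.47036032 0.29269778] 0.009680696432672907 [ 0.82723858  0.36915508 -1.70084016] [ 0.00015097  0.00262506  0.00027762  0.00017491 -0.00246107  0.00023003]
(array([ 4.1, -0.3,  1.9]), array([ 0.1,  0.1, -0.1]))
[221.10443788 321.56537769]
[274.28758638 281.91058054]
[292.31626852 214.15949068]
[237.43015348 252.81791088]
```

View pics/f1.png

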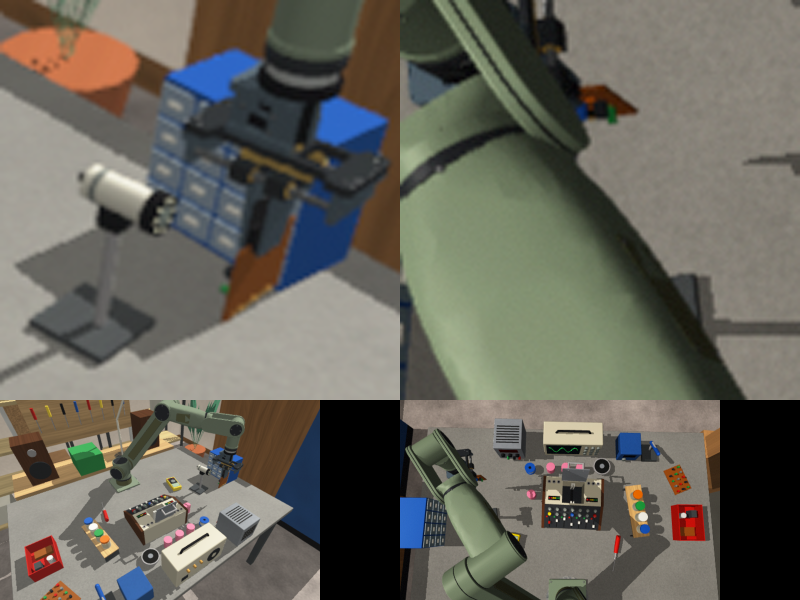

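The card hangs upright at the predicted spot (its corner at crop (221,320) matches), parts towards the lens. The pot is in the row and the hatch is open. A final trim of 4 mm and 2 mm, settle, then hand in.

>>> play_rows(grip=[0.9, 0.9, 0.9, 0.9, 0.9, 0.9, 0.9, 0.9], xyz=[[2, 0, 1], [2, 0, 1], [0, 0, 0], [0, 0, 0], [0, 0, 0], [0, 0, 0], [0, 0, 0], [0, 0, 0]], turn=[[0, 0, 0], [0, 0, 0], [0, 0, 0], [0, 0, 0], [0, 0, 0], [0, 0, 0], [0, 0, 0], [0, 0, 0]])

```text
clock: 27.05
tool_pos: [0.6217, 0.4743, 0.2907]
eef_rot: [3.14, 0.002, 1.719]
ft_force: [-0.3, 0.5, -1.5]
gripper_width: 0.0103
finger_force: 25.0
```

```bash
python3 - <<'E'
from h import *
print(to([.6214,.4744,.2908],98.6),get_obs()['gripper_width'])
print(arm.close_job())
E
```

```text
(array([ 0.1, -0.3, -0.1]), array([ 0.1,  0.1, -0.1])) 0.010340446180375041
the job is handed in; nothing more can be done
None
```

The job is handed in at about 27 s: the orange-lidded pot is back in line beside the green one, the hatch is left open about 10° past upright, and the card is held upright about 12 cm in front of the lens with its component side facing it. The hand-in gave back no verdict.

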